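# Peel the top transfer tray off its nested stack and hold it up to the labeller's outfeed

## Task

The next labelled bottles need a tray: the nested trays cling together, so lift one corner of the top tray first, with the opposite corner still down, and peel only that tray off the stack. Then bring it to the outfeed end of the labelling machine and finish while holding it there in the air: level, its open end square and centred right up to the steel outfeed plate, its floor just under the height of the plate (at most about a centimetre lower) so that bottles can slide straight in, but not resting on or pushing against the machine. Leave the rest of the stack, the bottles on the belt, the label roll and the screwdriver where they are.

Things in the scene. Friction and masses are not known exactly. Their poses are not given: they have to be found in the camera images.
- tray: Top tray of the stack, the one to take: stiff white plastic, 146 mm wide (x), 210 long (y), 44 high, 0.2 kg. Origin: middle of the underside, z up. Open at the -y end (bare 3 mm floor), walled elsewhere. A solid upright rim, 10 mm wide, 24 high (20 to 44 mm above the underside), tops the walls. Below it a skirt, 12.5 mm in, hides in the tray below. Nested: 144 mm above the stack's origin, axes parallel.
- tray_near_left (a point): Foot of the tray's rim, mid-width, at its closed-end corner on the -x side: x -52, y +84, z +20 mm in the tray's frame. This corner is cut at 45 degrees (35 mm off each side): the rim runs diagonally here for 41 to 49 mm, good to pinch from above. Rim top 24 mm higher; a shoulder inside the tray lets fingers go at most 21 mm below the rim top. Turns with the tray.
- tray_far_left (a point): The same at the other cut corner, closed end on the +x side: x +52, y +84, z +20 mm in the tray's frame.
- tray_near_right (a point): Foot of the tray's rim at its open-end corner on the -x side: x -68, y -105, z +20 mm in the tray's frame.
- tray_far_right (a point): Foot of the tray's rim at its open-end corner on the +x side: x +68, y -105, z +20 mm in the tray's frame; opposite tray_near_left.
- tray_lip (a point): Middle of the tray's open edge, on the upper face of its floor (x 0, y -105, z +3 mm in the tray's frame): the edge to bring to the outfeed plate. Axes as the tray's.
- stack: The rest of the stack, six like trays nested as one loose 1.3 kg piece; origin mid-underside on the bench, axes as the tray's. Outside, flush rims 24 mm high; the joint under the top tray is 164 mm up, the top tray's rim ends at 188. Springy beads inside its long rims grip the top tray's skirt: 3 to 8 N up at one corner peels it, a bead letting go when the skirt there has risen 15 mm. Skirt play 2.5 mm.
- labeller: Bench-top labelling machine, fixed. Origin on the bench below the middle of the outfeed plate's outer edge; y points out of the machine along the belt, x across. Blue belt 108 mm wide, 1.1 m long, top 242 mm up, 134 mm over the side frames; no machine below it for the last 260 mm. Guide rails start 180 mm in from the plate's edge, 287 mm up; their clamp knobs reach 322 mm.
- plate_edge (a point): Middle of the outer edge of the steel outfeed plate, on its upper face, 240 mm above the bench; plate 100 mm wide, 3 thick, 52 long. Axes as the machine's: y points straight out, away from the belt. In the presented tray y points the same way.
- bottle_a: Amber bottle with a yellow cap, 54 mm across, 165 mm tall, standing loose on the belt nearer the outfeed plate. Leave alone. Origin at its underside.
- bottle_b: The same bottle, standing further in on the belt. Leave alone. Origin at its underside.
- label_roll: Roll of blank labels lying on the bench, 100 mm across, 60 mm high, with a 40 mm bore. Leave alone. Origin at its underside.
- screwdriver: Screwdriver lying loose on the bench. Leave alone.

How it is judged (in metres and radians):
On the way, in this order (a step that is already met when the one before it is completed fails the run):
1. one corner of the top tray lifted at least 18 mm off the stack while the opposite corner is still down (less than 8 mm up) (((z of tray_near_left in the frame of stack above 0.182 m and z of tray_far_right in the frame of stack below 0.172 m) or (z of tray_far_left in the frame of stack above 0.182 m and z of tray_near_right in the frame of stack below 0.172 m) or (z of tray_near_right in the frame of stack above 0.182 m and z of tray_far_left in the frame of stack below 0.172 m) or (z of tray_far_right in the frame of stack above 0.182 m and z of tray_near_left in the frame of stack below 0.172 m))), for 0.1 s.
2. the top tray is wholly clear of the stack, in the gripper (contact force between tray and stack below 0.05 N and distance between tray and stack above 0.175 m and contact force between the fingers and tray above 1 N), for 0.2 s.
At the end, for the whole second after the job is handed in: Held still by the gripper alone, level within 7 deg, square within 8 deg; open edge centred within 22 mm, from 16 mm under to 22 mm off the plate edge, floor from 18 mm below to 2 mm above the plate, under 0.7 N on the machine; stack and bystanders within 30 mm of their places (x of tray_lip in the frame of plate_edge between -0.022 and 0.022 m and y of tray_lip in the frame of plate_edge between -0.016 and 0.022 m and z of tray_lip in the frame of plate_edge between -0.018 and 0.002 m and y of tray in the frame of plate_edge above 0.07 m and angle between the y axis of tray and the y axis of labeller, either way round below 0.14 rad and angle between tray's own z axis and vertical below 0.12 rad and height (world z) of tray above 0.205 m and contact force between the fingers and tray above 1 N and contact force between tray and labeller below 0.7 N and contact force between tray and stack below 0.1 N and linear speed of tray below 0.03 m/s and distance of each of stack, bottle_a, bottle_b, label_roll, screwdriver from where it was at the start of the episode below 0.03 m and angle between stack's own z axis and vertical below 0.08 rad); the arm keeps its last pose, push and grip.
It fails at once if the rest of the stack is pulled along or tipped (distance of stack from where it was at the start of the episode above 0.04 m or angle between stack's own z axis and vertical above 0.15 rad).
It fails at once if a bottle on the belt is knocked over or shoved (distance of any of bottle_a, bottle_b from where it was at the start of the episode above 0.04 m).
It also fails if it takes over 42 s, if anything falls off the work surface, if the arm or the gripper's body presses on something with over 40 N, if the wrist force passes 120 N, or if a joint passes its speed limit or range.

## Robot

A 6-joint arm with a two-finger parallel gripper is mounted at the origin on the work surface. World frame = base frame: x ahead of the robot, y to its left, z up, the work surface at z = 0. Lengths are in m, angles in degrees, forces in N, time in s.
With the tool pointing down it reaches from about 0.25 to 0.8 m from the base axis. Payload 3.9 kg.
Tool frame: the origin (TCP) lies midway between the tips of the shut fingers; the grasp point (between the pads) lies 19 mm behind it; z points along the fingers, y is the line along which they close (so a half turn about z gives the same grasp; the last joint's range is limited). The gripper opens to 85 mm and grips with 20 to 120 N. Pads are 22 mm wide; open, the fingers measure 114 mm over their backs; the gripper's body (76 mm by 85 mm) begins 54 mm behind the grasp point. The pads swing forward as they close: fully open they stand 13 mm farther back than shut.
Start: joints at [74.943, 14.897, -7.913, 67.191, 0, 90], TCP at [0.136, 0.507, 0.206] pointing down, gripper open.
Joint ranges: [-159.42, 159.42], [-47.68, 98.78], [-73.54, 78.23], [-108.79, 121.32], [-90, 84.71], [-180, 180]. Speed limits (degrees/s): [147.25, 147.25, 180, 180, 180, 180].

## Interface

Orientations are given as a 3x3 rotation matrix whose columns are the frame's x, y, z axes.
In Python, from rig import * gives the robot as it stands.
- The arm moves only by the tool step_arm, never from a script. Its argument "series" is one flat list of numbers, 7 for each row, row after row: the opening, from -1 (shut) to 1 (fully open), then the shift along the tool's x, y, z in units of 40 mm (1.0 is 40 mm), then the turn, a rotation vector about the tool's x, y, z in units of 10 degrees (1.0 is 10 degrees). A call has 1 to 8 rows; each row shifts and turns the commanded pose from where the row before left it, along the tool's axes as they then stand; what a row does not reach is not made up. A row lasts 1/8 s, in which the tool goes at most 62.5 mm and 10.7 degrees, less where a joint would pass 70% of its speed; a pose out of reach is approached as far as the arm can. A call is refused whole if a number of a shift passes 1 or a number of a turn 1, either way. A call with a gripper value outside its range is refused whole. The fingers move at their own pace and stop on an object; the grip force is fixed at half the most. Time passes only in rows, so rows that do not move let the fingers close. It gives the time, the measured TCP pose, the force, the opening and the grip force at its end, in the units of the state.
- get_obs(): the state, without advancing time (a new reading comes with each control period).
- grab_frame(name): name is "side" or "top"; returns a dict with "frame" (420x560x3 uint8, blue, green, red), "z_map" (420x560 float32, m along the optical axis (not along the pixel's ray), 0 where there is no reading), "fx", "fy", "cx", "cy" (pixels), "world_from_camera" (4x4, takes a point from camera to world coordinates). Camera axes: x right, y down, z forward; pixel columns grow to the right and rows downward; lengths in m; the calibration is good to about 2 mm. A picture is of the moment at which its call begins.
- finish_job(): hands the job in; it is judged then, once.
The state is a dict: "time_s": time; "joints": joint angles; "joint_vel": joint speeds; "joint_efforts": joint torques, N m; "tcp_pos": TCP position; "orientation": TCP orientation; "ft_force": force on the tool from outside, world axes, zero at the start; "wrist_torque": the same for the moment, N m; "grip_width": finger opening in m; "grasp_force": force on a finger pad.
Only numpy, scipy, OpenCV 4.12 (cv2) and the standard library are available. Lean on these libraries where they do the work, as an engineer would, in place of code of your own. Each camera call takes 0.05 s, during which the arm holds its last target. There are 200 camera calls.

## Working session

There is one attempt and no reset: what is moved stays moved. The work goes in short steps, Python scripts to look and compute and a tool call to move; the robot and the scene stay as the last step left them, time stands still between calls to the robot, and variables do not carry over. Pictures are saved under pics/ and viewed, at most 10 in all, crops included, and the job is handed in when it is done.

Besides the shell and the picture viewer there is one more tool, called after ">>>" as name(argument=value, ...), one argument or row to a line, values as JSON. step_arm: Moves the arm, as the interface text tells. Its arguments: {"type":"object","properties":{"series":{"type":"array"}},"required":["series"]}

```bash
mkdir -p pics; python3 - <<'E'
from rig import *
import cv2,numpy as np
for n in("top","side"):
    f=grab_frame(n); cv2.imwrite(f"pics/{n}0.png",f["frame"]); np.savez(f"{n}0.npz",**f); print(n,f["fx"],f["cx"],f["cy"]); print(np.round(f["world_from_camera"],3))
o=get_obs();print(o)
E
```

```text
top 391.7130097908886 282.3549592995945 210.92515805295673
[[-0.013 -0.987  0.163  0.426]
 [-1.     0.01  -0.015 -0.018]
 [ 0.013 -0.163 -0.987  1.099]
 [ 0.     0.     0.     1.   ]]
side 444.27938787985744 286.4691506216438 216.3184066426666
[[ 0.864 -0.289  0.412  0.155]
 [-0.504 -0.493  0.709 -0.73 ]
 [-0.002 -0.821 -0.572  0.739]
 [ 0.     0.     0.     1.   ]]
{'time_s': 0.1, 'joints': array([ 7.49441025e+01,  1.49312033e+01, -7.97837032e+00,  6.71926656e+01,
        1.95424409e-03,  9.00001465e+01]), 'joint_vel': array([-0.0765873 , -0.05360131,  0.23341295, -0.02521791,  0.00421552,
        0.07258407]), 'joint_efforts': array([ 2.35105115e-03, -4.06509590e+01,  2.54527599e+01,  1.00977696e-02,
        1.41479636e-04, -1.36885387e-05]), 'tcp_pos': array([0.13618744, 0.50632764, 0.2051552 ]), 'orientation': array([[-9.65672183e-01,  2.59763331e-01, -4.96457578e-04],
       [ 2.59763803e-01,  9.65670662e-01, -1.71429563e-03],
       [ 3.41033755e-05, -1.78440931e-03, -9.99998407e-01]]), 'ft_force': array([-0.08005358, -0.35153506,  0.03632362]), 'wrist_torque': array([ 0.03594569, -0.02350314, -0.01360069]), 'grasp_force': 0.0, 'grip_width': 0.08540045495492889}
```

View pics/top0.png

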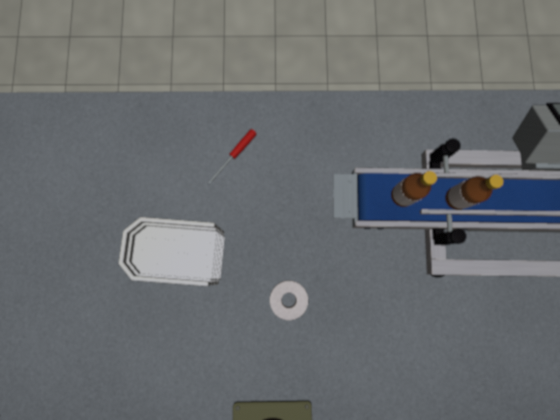

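View pics/side0.png

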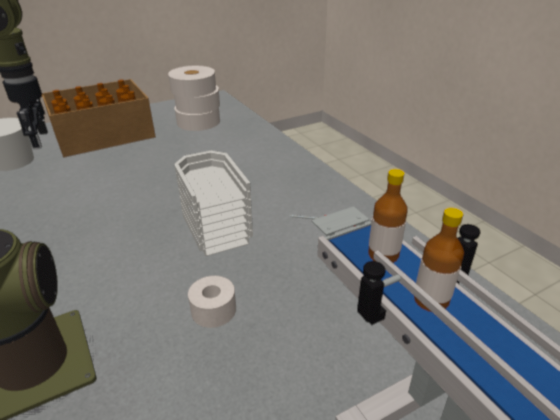

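The top view shows the stack at about (120–225, 218–286), closed end left (world +y). The outfeed plate is at (345,195), with its outer edge at column 334. The roll is at (289,300) and the screwdriver at (235,152). The side view confirms that the stack's open end faces the machine.

```bash
cat > h.py <<'E'
import numpy as np,cv2
def cloud(f):
    h,w=f["z_map"].shape; v,u=np.mgrid[:h,:w]; z=f["z_map"]
    p=np.stack([(u-f["cx"])/f["fx"]*z,(v-f["cy"])/f["fy"]*z,z],-1)
    T=f["world_from_camera"]; P=p@T[:3,:3].T+T[:3,3]; P[z==0]=np.nan; return P
def rect(P,m):
    q=P[m][:,:2].astype(np.float32); r=cv2.minAreaRect(q); return len(q),r,np.round(cv2.boxPoints(r),4).tolist()
E
python3 - <<'E'
from h import *
f=np.load("top0.npz");P=cloud(f);b=f["frame"].astype(int)
z=P[...,2];v,u=np.mgrid[:420,:560]
box=(u>105)&(u<240)&(v>205)&(v<298)
print("z hist",np.histogram(z[box],bins=np.arange(-.01,.21,.01)))
rim=box&(z>.178)&(z<.2); print("rim",np.nanmedian(z[rim]),rect(P,rim))
pl=(u>325)&(u<358)&(v>165)&(v<228)&(z>.225)&(z<.25)
print("plate",np.nanmedian(z[pl]),rect(P,pl))
bl=(b[...,0]>90)&(b[...,2]<40)&(u>350); print("belt",np.nanmedian(z[bl]),rect(P,bl))
fr=(u>350)&(u<430)&(v>160)&(v<235)&(z>.225)&(z<.26); print("frames",rect(P,fr))
s=np.load("side0.npz");Q=cloud(s);zs=Q[...,2];v,u=np.mgrid[:420,:560]
rim=(u>165)&(u<262)&(v>140)&(v<260)&(zs>.178)&(zs<.2);print("rim side",np.nanmedian(zs[rim]),rect(Q,rim))
pl=(u>300)&(u<375)&(v>200)&(v<240)&(zs>.23)&(zs<.25);print("plate side",rect(Q,pl))
E
```

```text
z hist (array([3112, 3063,    0,   58,   11,   20,   51,    9,   70,   10,   57,
         24,   19,   73,    7, 3650,  270,  589,  150,  956,   83]), array([-0.01,  0.  ,  0.01,  0.02,  0.03,  0.04,  0.05,  0.06,  0.07,
        0.08,  0.09,  0.1 ,  0.11,  0.12,  0.13,  0.14,  0.15,  0.16,
        0.17,  0.18,  0.19,  0.2 ]))
rim 0.18756129056632243 (1056, ((0.48829537630081177, 0.23866882920265198), (0.2110864669084549, 0.14628364145755768), 84.88385772705078), [[0.4059999883174896, 0.14010000228881836], [0.5516999959945679, 0.12700000405311584], [0.5705999732017517, 0.33730000257492065], [0.42489999532699585, 0.35030001401901245]])
plate 0.24001825163569446 (1094, ((0.602450430393219, -0.17329609394073486), (0.05678712949156761, 0.13343818485736847), 87.5150146484375), [[0.534600019454956, -0.1987999975681305], [0.667900025844574, -0.2046000063419342], [0.6703000068664551, -0.1477999985218048], [0.5370000004768372, -0.1420000046491623]])
belt 0.24227395849132882 (5064, ((0.5936535000801086, -0.4354085326194763), (0.4462379813194275, 0.0988117977976799), 88.17495727539062), [[0.53719
[... 369 characters left out ...]
1681], [0.6685000061988831, -0.18639999628067017], [0.5318999886512756, -0.18330000340938568]])
rim side 0.18532574335755714 (574, ((0.4871607720851898, 0.23866161704063416), (0.21450063586235046, 0.1468941867351532), 84.30712127685547), [[0.4034000039100647, 0.13920000195503235], [0.5496000051498413, 0.12470000237226486], [0.570900022983551, 0.33809998631477356], [0.424699991941452, 0.35269999504089355]])
plate side (1242, ((0.5984010100364685, -0.18320699036121368), (0.11094707995653152, 0.11695843189954758), 62.78825759887695), [[0.5210000276565552, -0.20579999685287476], [0.625, -0.25929999351501465], [0.6758000254631042, -0.16060000658035278], [0.5717999935150146, -0.1071000024676323]])
```

```bash
cat >> h.py <<'E'
from scipy.spatial.transform import Rotation as Ro, Slerp
def plan(p,R,p2,R2,n,g):
    "rows from pose p,R to p2,R2 in n equal steps, rounded"
    out=[];S=Slerp([0,1],Ro.from_matrix([R,R2]))
    for i in range(1,n+1):
        t=p+(p2-p)*i/n if i==1 else p0+(p2-p0)*i/n
        if i==1:p0=p.copy()
        Rt=S(i/n).as_matrix()
        s=np.round(R.T@(t-p)/.04,2); w=np.round(np.degrees(Ro.from_matrix(R.T@Rt).as_rotvec())/10,2)
        out.append([g,*s,*w]); p=p+R@(s*.04); R=R@Ro.from_rotvec(np.radians(w*10)).as_matrix()
    for i in range(0,n,8): print("[%s]"%",".join("%g"%(x+0) for r in out[i:i+8] for x in r))
    print("end",p.round(4),np.abs(out).max(0)[1:])
def down(ya): # tool down, y axis at world angle ya deg
    a=np.radians(ya);y=np.array([np.cos(a),np.sin(a),0]);z=np.array([0,0,-1.]);return np.stack([np.cross(y,z),y,z],1)
C=np.array([.4883,.2387,.144]);YAW=-5.13
RT=Ro.from_euler("z",YAW,degrees=True).as_matrix()
tr=lambda *a: C+RT@np.array(a)/1000
G=tr(-52,84,26)   # TCP at the grasp: 18 mm below rim top
E
python3 - <<'E'
from h import *
from rig import get_obs
f=np.load("top0.npz");P=cloud(f);b=f["frame"].astype(int);z=P[...,2];v,u=np.mgrid[:420,:560]
pl=(u>325)&(u<355)&(v>165)&(v<228)&(z>.232)&(z<.248)
# outer edge: per row max world y; centre: per column mean of x
ys=[(np.nanmedian(P[r,:,0][pl[r]]),np.nanmax(P[r,:,1][pl[r]])) for r in range(165,228) if pl[r].sum()>8]
ys=np.array(ys);print("rows x",ys[:,0].min(),ys[:,0].max(),"edge",np.round(np.polyfit(ys[2:-2,0]-.6,ys[2:-2,1],1),4))
xs=np.array([(P[:,c,1][pl[:,c]].mean(),P[:,c,0][pl[:,c]].min(),P[:,c,0][pl[:,c]].max()) for c in range(325,356) if pl[:,c].sum()>20]);print(xs[::4].round(4))
print("G",G)
o=get_obs();plan(o["tcp_pos"],o["orientation"],G+[0,0,.06],down(135+YAW),12,1)
E
```

```text
rows x 0.552360676445391 0.6505905689150266 edge [-0.0071 -0.1463]
[[-0.1462  0.5824  0.651 ]
 [-0.1545  0.552   0.6504]
 [-0.1635  0.5522  0.6507]
 [-0.1725  0.5524  0.6505]
 [-0.1814  0.5521  0.6504]
 [-0.1904  0.5518  0.6504]]
G [0.44401922 0.32701315 0.17      ]
[1,-0.72,-0.19,-0.05,0,0,-0.46,1,-0.69,-0.26,-0.05,0,0,-0.46,1,-0.68,-0.3,-0.05,0,0,-0.45,1,-0.65,-0.36,-0.06,0,0,-0.46,1,-0.62,-0.41,-0.05,0,0,-0.46,1,-0.58,-0.46,-0.05,0,0,-0.46,1,-0.55,-0.5,-0.05,0,0,-0.45,1,-0.5,-0.54,-0.05,0,0,-0.46]
[1,-0.46,-0.59,-0.05,-0.01,-0.01,-0.46,1,-0.41,-0.62,-0.05,0,0,-0.46,1,-0.37,-0.65,-0.06,0,0,-0.45,1,-0.3,-0.67,-0.05,0,0,-0.46]
end [0.4439 0.3269 0.2301] [0.72 0.67 0.06 0.01 0.01 0.46]
```

>>> step_arm(
  series=[1,-0.72,-0.19,-0.05,0,0,-0.46,1,-0.69,-0.26,-0.05,0,0,-0.46,1,-0.68,-0.3,-0.05,0,0,-0.45,1,-0.65,-0.36,-0.06,0,0,-0.46,1,-0.62,-0.41,-0.05,0,0,-0.46,1,-0.58,-0.46,-0.05,0,0,-0.46,1,-0.55,-0.5,-0.05,0,0,-0.45,1,-0.5,-0.54,-0.05,0,0,-0.46],
)

```text
time_s: 1.1
tcp_pos: [0.3419, 0.3867, 0.2219]
orientation: [[-0.929, -0.37, -0.001], [-0.37, 0.929, -0.001], [0.001, -0.0, -1.0]]
ft_force: [1.0, 0.2, -0.9]
grip_width: 0.0854
grasp_force: 0.0
```

>>> step_arm(
  series=[1,-0.46,-0.59,-0.05,0,0,-0.46,1,-0.41,-0.62,-0.05,0,0,-0.46,1,-0.37,-0.65,-0.06,0,0,-0.45,1,-0.3,-0.67,-0.05,0,0,-0.46,1,0,0,0,0,0,0,1,0,0,0,0,0,0],
)

```text
time_s: 1.85
tcp_pos: [0.4434, 0.3275, 0.2302]
orientation: [[-0.768, -0.64, -0.001], [-0.64, 0.768, -0.0], [0.001, 0.001, -1.0]]
ft_force: [-0.1, -0.9, -0.3]
grip_width: 0.0853
grasp_force: 0.0
```

```bash
python3 - <<'E'
from h import *
from rig import *
o=get_obs();print(o["time_s"],o["tcp_pos"],o["orientation"].round(3),o["ft_force"])
f=grab_frame("side");cv2.imwrite("pics/side1.png",cv2.resize(f["frame"][100:270,120:320],None,fx=3.5,fy=3.5))
plan(o["tcp_pos"],o["orientation"],G,down(135+YAW),6,1)
E
```

```text
1.85 [0.44339202 0.32747378 0.23023194] [[-0.768 -0.64  -0.001]
 [-0.64   0.768 -0.   ]
 [ 0.001  0.001 -1.   ]] [-0.12344414 -0.88597646 -0.30632998]
[1,0,0,0.25,0,0,0,1,0,-0.01,0.25,0,0,0,1,0,0,0.25,0,0,0,1,0,0,0.25,0,-0.01,0,1,-0.01,-0.01,0.25,0,0,-0.01,1,0,0,0.26,0,0,0]
end [0.4442 0.3271 0.1698] [0.01 0.01 0.26 0.   0.01 0.01]
```

View pics/side1.png

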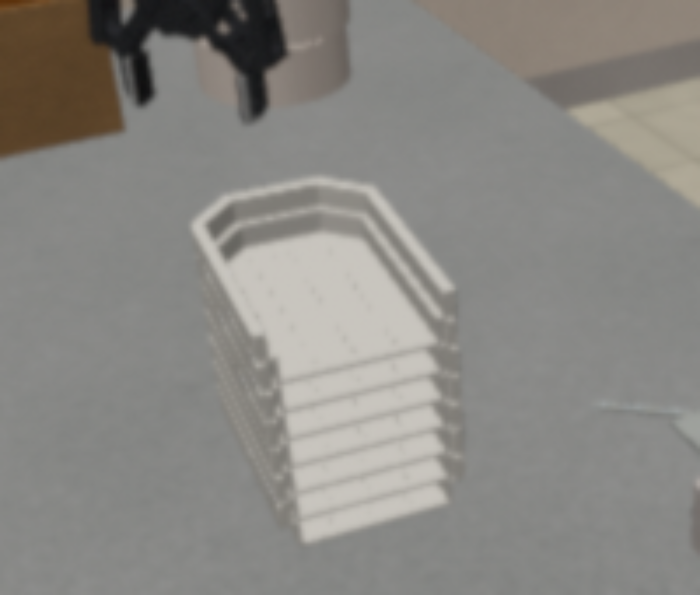

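The crop shows the two fingertips at about (140,95) and (255,110). They straddle the cut corner at (215,205), which lies below them.

>>> step_arm(
  series=[1,0,0,0.25,0,0,0,1,0.01,-0.01,0.25,0,0,0,1,0,0,0.25,0,0,0,1,0,0,0.25,0,0,0,1,-0.01,-0.01,0.25,0,0,0,1,0,0,0.25,0,0,0,1,0,0,0,0,0,0],
)

```text
time_s: 2.78
tcp_pos: [0.444, 0.3265, 0.1696]
orientation: [[-0.768, -0.641, -0.002], [-0.641, 0.768, -0.001], [0.002, 0.0, -1.0]]
ft_force: [-1.1, 0.7, 0.6]
grip_width: 0.0853
grasp_force: 0.0
```

>>> step_arm(
  series=[-1,0,0,0,0,0,0,-1,0,0,0,0,0,0,-1,0,0,0,0,0,0,-1,0,0,0,0,0,0,-1,0,0,0,0,0,0,-1,0,0,0,0,0,0,-1,0,0,0,0,0,0,-1,0,0,0,0,0,0],
)

```text
time_s: 3.78
tcp_pos: [0.4446, 0.3269, 0.1707]
orientation: [[-0.768, -0.641, -0.0], [-0.641, 0.768, 0.0], [0.0, 0.0, -1.0]]
ft_force: [1.3, 0.2, 0.2]
grip_width: -0.0002
grasp_force: 0.0
```

```bash
python3 - <<'E'
from h import *
from rig import *
o=get_obs();print(o["time_s"],o["tcp_pos"],o["ft_force"],o["grip_width"],o["grasp_force"])
# peel: turn about the far right corner foot
d=RT@np.array([-.536,.844,0]);ax=np.cross(d,[0,0,1]);pv=tr(68,-105,20)
p,R=o["tcp_pos"],o["orientation"]
for a0,a1,n in((0,7,8),(7,12,6)):
    A=Ro.from_rotvec(np.radians(a0)*ax).as_matrix();B=Ro.from_rotvec(np.radians(a1)*ax).as_matrix()
    plan(pv+A@(p-pv),A@R,pv+B@(p-pv),B@R,n,-1)
E
```

```text
3.775 [0.44455732 0.32693481 0.17069106] [1.26723523 0.20697888 0.15715133] -0.000211829590731186 0.0
[-1,0,-0.01,-0.08,-0.09,-0.02,0,-1,0,0,-0.09,-0.08,-0.02,0,-1,0,-0.01,-0.09,-0.09,-0.02,0,-1,0,0,-0.08,-0.08,-0.02,0,-1,0.01,-0.01,-0.09,-0.09,-0.02,0,-1,0,0,-0.08,-0.08,-0.01,0,-1,0,0,-0.09,-0.09,-0.02,0,-1,0,0.01,-0.08,-0.08,-0.02,0]
end [0.4454 0.3248 0.1978] [0.01 0.01 0.09 0.09 0.02 0.  ]
[-1,0,-0.01,-0.08,-0.08,-0.02,0,-1,0,0,-0.08,-0.08,-0.02,0,-1,0,0,-0.08,-0.08,-0.01,0,-1,0,-0.01,-0.08,-0.09,-0.02,0,-1,0,0,-0.09,-0.08,-0.02,0,-1,0,0,-0.08,-0.08,-0.02,0]
end [0.4476 0.3214 0.2171] [0.   0.01 0.09 0.09 0.02 0.  ]
```

The fingers shut on nothing, so I'm looking again.

```bash
python3 - <<'E'
from h import *
from rig import *
f=grab_frame("side");g=grab_frame("top");np.savez("side2.npz",**f);np.savez("top2.npz",**g)
a=cv2.resize(f["frame"][110:260,130:290],(400,375));b=cv2.resize(g["frame"][190:310,90:250],(400,300))
im=np.zeros((375,800,3),np.uint8);im[:,:400]=a;im[:300,400:]=b;cv2.imwrite("pics/c2.png",im)
E
```

```text
(no output)
```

View pics/c2.png

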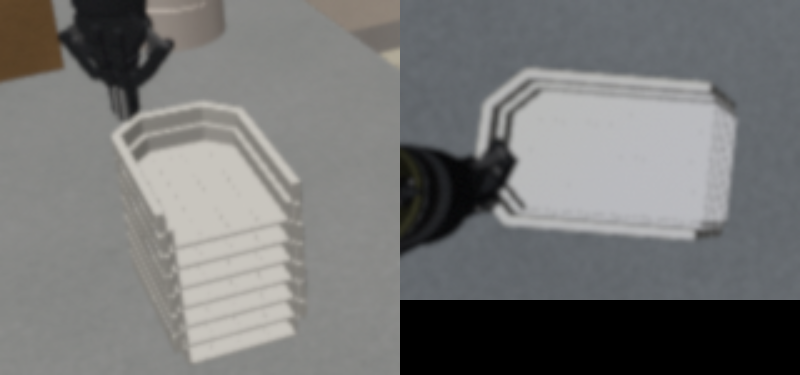

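```bash
python3 - <<'E'
from h import *
for n,bx in(("top0",(105,240,205,298)),("top2",(105,240,205,298)),("side0",(165,262,140,260)),("side2",(165,262,140,260))):
    f=np.load(n+".npz");P=cloud(f);z=P[...,2];v,u=np.mgrid[:420,:560];br=f["frame"].max(-1)
    m=(u>bx[0])&(u<bx[1])&(v>bx[2])&(v<bx[3])&(z>.178)&(z<.196)&(br>110)
    L=(P[m]-C)@RT*1000
    print(n,"local min/max",np.percentile(L,[.5,99.5],0).round(1).tolist())
    k=(L[:,0]<-40)&(L[:,0]>-66)&(L[:,1]>72)&(L[:,1]<98);q=L[k]
    if len(q): s=(q[:,1]-q[:,0])/2**.5; print("  diag normal coord (expect 91..101)",len(q),np.percentile(s,[2,50,98]).round(1))
    if n[-1]=="2":
        d=(z>.15)&(z<.24)&(br<60)&(u>100)&(u<262)&(v>bx[2]-40)&(v<bx[3]); D=(P[d]-C)@RT*1000
        for lo,hi in((20,45),(45,60),(60,75),(75,95)):
            e=D[(D[:,2]>lo)&(D[:,2]<hi)&(abs(D[:,0]+52)<40)&(abs(D[:,1]-84)<40)]
            if len(e):print("  dark z",lo,hi,len(e),np.median(e,0).round(1))
        T=np.linalg.inv(f["world_from_camera"]);t=T[:3,:3]@np.array([.4446,.3269,.1707])+T[:3,3];print("  TCP pixel",f["fx"]*t[0]/t[2]+f["cx"],f["fy"]*t[1]/t[2]+f["cy"])
E
```

```text
top0 local min/max [[-72.9, -104.2, 35.2], [72.9, 103.9, 47.9]]
  diag normal coord (expect 91..101) 58 [ 91.5  96.3 101.1]
top2 local min/max [[-72.9, -104.5, 34.9], [72.8, 103.7, 48.0]]
  diag normal coord (expect 91..101) 13 [ 92.5  96.8 100.2]
  dark z 45 60 1 [-50.3  72.6  56.5]
  dark z 60 75 13 [-52.6  71.4  70. ]
  dark z 75 95 16 [-55.   71.7  83.9]
  TCP pixel 128.86616268159676 269.300771378067
side0 local min/max [[-74.6, -105.8, 34.1], [71.3, 103.7, 44.4]]
  diag normal coord (expect 91..101) 27 [ 91.5  94.9 101.1]
side2 local min/max [[-74.5, -104.8, 34.1], [71.1, 103.9, 50.8]]
  diag normal coord (expect 91..101) 27 [ 88.2  94.4 100.5]
  dark z 60 75 20 [-47.   72.1  68. ]
  dark z 75 95 35 [-48.   72.7  84.8]
  TCP pixel 181.75593217890915 164.7655001272813
```

```bash
python3 - <<'E'
from h import *
f=np.load("side2.npz");P=cloud(f);L=((P-C)@RT*1000)
np.set_printoptions(linewidth=200)
for r in range(146,170,2):
    print(r,[(c,int(f["frame"][r,c].max()),*np.nan_to_num(L[r,c]).round().astype(int).tolist()) for c in (176,180,183,186,190)])
E
```

```text
146 [(176, 78, -60, 79, 86), (180, 40, -50, 75, 85), (183, 29, -43, 72, 85), (186, 128, 58, 546, -143), (190, 138, 73, 548, -147)]
148 [(176, 85, -61, 75, 82), (180, 55, -51, 73, 81), (183, 28, -43, 78, 77), (186, 126, 56, 539, -148), (190, 137, 68, 526, -145)]
150 [(176, 90, -62, 76, 76), (180, 65, -52, 74, 75), (183, 23, -45, 72, 75), (186, 125, 50, 516, -145), (190, 137, 64, 513, -146)]
152 [(176, 88, -62, 79, 69), (180, 77, -52, 75, 69), (183, 24, -45, 73, 68), (186, 113, 47, 506, -147), (190, 136, 60, 498, -147)]
154 [(176, 90, -63, 79, 63), (180, 84, -54, 70, 66), (183, 29, -47, 69, 64), (186, 140, 43, 490, -148), (190, 162, 55, 478, -145)]
156 [(176, 116, -64, 75, 60), (180, 88, -54, 73, 58), (183, 114, -48, 68, 59), (186, 184, -34, 100, 42), (190, 174, -23, 98, 40)]
158 [(176, 131, 1, 470, -145), (180, 137, -55, 72, 54), (183, 178, -44, 92, 42), (186, 129, -35, 98, 37), (190, 130, -25, 93, 37)]
160 [(176, 140, -2, 455, -146), (180, 193, -55, 79, 44), (183, 130, -45, 88, 38), (186, 110, -37, 93, 34), (190, 128, -26, 94, 31)]
162 [(176, 178, -67, 76, 42), (180, 150, -57, 73, 42), (183, 104, -47, 84, 34), (186, 111, -37, 93, 28), (190, 145, -26, 95, 24)]
164 [(176, 199, -70, 63, 43), (180, 106, -57, 75, 35), (183, 105, -48, 81, 30), (186, 159, -38, 93, 22), (190, 154, -28, 89, 21)]
166 [(176, 194, -71, 57, 41), (180, 120, -59, 69, 32), (183, 137, -49, 83, 23), (186, 157, -41, 82, 22), (190, 126, -28, 93, 13)]
168 [(176, 163, -75, 43, 43), (180, 168, -66, 37, 44), (183, 173, -51, 78, 20), (186, 108, -42, 81, 16), (190, 124, -30, 86, 11)]
```

```bash
python3 - <<'E'
from h import *
f=np.load("side0.npz");P=cloud(f);v,u=np.mgrid[:420,:560]
b=f["frame"].max(-1)
m=(u<60)&(v>60)&(v<160)&(b<70)&(abs(P[...,0]-.136)<.1)&(abs(P[...,1]-.507)<.1)
q=P[m];print("start: lowest dark z",np.sort(q[:,2])[:12].round(3));l=q[q[:,2]<np.sort(q[:,2])[0]+.02];print(l.round(3)[::4])
f=np.load("side2.npz");P=cloud(f);b=f["frame"].max(-1)
m=(u>165)&(u<200)&(v>100)&(v<162)&(b<100)&(abs(P[...,0]-.444)<.05)&(abs(P[...,1]-.32)<.05)&(P[...,2]>.192)
q=P[m];print("now: z",np.sort(q[:,2])[:8].round(3));
for lo in (.195,.21,.225):
    e=q[(q[:,2]>lo)&(q[:,2]<lo+.015)];print(lo,np.median(e,0).round(3),e.min(0).round(3),e.max(0).round(3))
E
```

```text
start: lowest dark z [0.245 0.245 0.245 0.245 0.245 0.246 0.247 0.247 0.248 0.248 0.248 0.249]
[[0.144 0.551 0.264]
 [0.143 0.55  0.262]
 [0.152 0.544 0.262]
 [0.14  0.55  0.26 ]
 [0.151 0.543 0.26 ]
 [0.139 0.55  0.257]
 [0.148 0.546 0.257]
 [0.138 0.55  0.255]
 [0.147 0.548 0.253]
 [0.157 0.545 0.252]
 [0.144 0.548 0.251]
 [0.154 0.546 0.25 ]
 [0.144 0.544 0.25 ]
 [0.153 0.542 0.249]
 [0.145 0.55  0.245]
 [0.154 0.542 0.245]
 [0.122 0.451 0.264]
 [0.115 0.454 0.262]
 [0.124 0.453 0.261]
 [0.117 0.458 0.258]
 [0.125 0.455 0.257]
 [0.118 0.456 0.255]
 [0.126 0.45  0.255]
 [0.119 0.455 0.252]
 [0.128 0.451 0.252]
 [0.121 0.446 0.253]]
now: z [0.198 0.2   0.201 0.202 0.202 0.202 0.202 0.203]
0.195 [0.44  0.317 0.206] [0.432 0.312 0.198] [0.456 0.332 0.21 ]
0.21 [0.442 0.318 0.216] [0.43 0.31 0.21] [0.458 0.332 0.225]
0.225 [0.439 0.318 0.232] [0.426 0.305 0.225] [0.457 0.338 0.24 ]
```

The camera depth puts the fingertips about 27 mm higher than the TCP reading implies. This holds at the start (0.245 against 0.218 expected) and now (0.198 against 0.171), so the fingers shut above the rim. I'll reopen, go 27 mm lower and grip.

>>> step_arm(
  series=[1,0,0,0,0,0,0,1,0,0,0,0,0,0,1,0,0,0,0,0,0,1,0,0,0,0,0,0,1,0,0,0.2,0,0,0,1,0,0,0.2,0,0,0,1,0,0,0.2,0,0,0,1,0,0,0,0,0,0],
)

```text
time_s: 4.88
tcp_pos: [0.4439, 0.3264, 0.1456]
orientation: [[-0.768, -0.641, -0.002], [-0.641, 0.768, -0.001], [0.002, 0.0, -1.0]]
ft_force: [0.5, 0.7, -0.5]
grip_width: 0.0855
grasp_force: 0.0
```

>>> step_arm(
  series=[1,0,0,0.05,0,0,0,1,0,0,0.03,0,0,0,-1,0,0,0,0,0,0,-1,0,0,0,0,0,0,-1,0,0,0,0,0,0,-1,0,0,0,0,0,0,-1,0,0,0,0,0,0,-1,0,0,0,0,0,0],
)

```text
time_s: 5.88
tcp_pos: [0.4439, 0.3282, 0.1438]
orientation: [[-0.767, -0.641, -0.001], [-0.641, 0.767, 0.003], [-0.001, 0.003, -1.0]]
ft_force: [-3.2, 4.7, 1.3]
grip_width: 0.0085
grasp_force: 61.5
```

>>> step_arm(
  series=[-1,0,0,0,0,0,0,-1,0,0,0,0,0,0],
)

```text
time_s: 6.12
tcp_pos: [0.4439, 0.3282, 0.1438]
orientation: [[-0.767, -0.641, -0.001], [-0.641, 0.767, 0.003], [-0.001, 0.003, -1.0]]
ft_force: [-3.5, 3.9, 1.9]
grip_width: 0.0087
grasp_force: 61.5
```

```bash
cat > peel.py <<'E'
from h import *
from rig import *
o=get_obs()
d=RT@np.array([-.536,.844,0]);ax=np.cross(d,[0,0,1]);pv=tr(68,-105,20)-[0,0,.027]
p,R=o["tcp_pos"],o["orientation"]
for a0,a1,n in((0,7,8),(7,12,6)):
    A=Ro.from_rotvec(np.radians(a0)*ax).as_matrix();B=Ro.from_rotvec(np.radians(a1)*ax).as_matrix()
    plan(pv+A@(p-pv),A@R,pv+B@(p-pv),B@R,n,-1)
E
python3 peel.py
```

```text
[-1,0,-0.01,-0.09,-0.09,-0.02,0,-1,0,0,-0.08,-0.08,-0.02,0,-1,0,-0.01,-0.09,-0.09,-0.02,0,-1,0,0,-0.08,-0.08,-0.02,0,-1,0.01,0,-0.09,-0.09,-0.02,0,-1,0,-0.01,-0.08,-0.08,-0.01,0,-1,0,0.01,-0.09,-0.09,-0.02,0,-1,0,0,-0.09,-0.08,-0.02,0]
end [0.4448 0.326  0.1713] [0.01 0.01 0.09 0.09 0.02 0.  ]
[-1,0,-0.01,-0.08,-0.08,-0.02,0,-1,0,0,-0.08,-0.08,-0.02,0,-1,0,0,-0.08,-0.08,-0.01,0,-1,0,-0.01,-0.09,-0.09,-0.02,0,-1,0,0,-0.08,-0.08,-0.02,0,-1,0,0,-0.08,-0.08,-0.02,0]
end [0.447  0.3226 0.1904] [0.   0.01 0.09 0.09 0.02 0.  ]
```

>>> step_arm(
  series=[-1,0,0.04,-0.09,-0.09,-0.02,0,-1,0,0,-0.08,-0.08,-0.02,0,-1,0,-0.01,-0.09,-0.09,-0.02,0,-1,0,0,-0.08,-0.08,-0.02,0,-1,0.01,0,-0.09,-0.09,-0.02,0,-1,0,-0.01,-0.08,-0.08,-0.01,0,-1,0,0.01,-0.09,-0.09,-0.02,0,-1,0,0,-0.09,-0.08,-0.02,0],
)

```text
time_s: 7.12
tcp_pos: [0.4436, 0.3268, 0.1719]
orientation: [[-0.769, -0.637, -0.057], [-0.639, 0.761, 0.11], [-0.027, 0.121, -0.992]]
ft_force: [-3.2, 4.8, -2.5]
grip_width: 0.0086
grasp_force: 60.9
```

```bash
cat > look.py <<'E'
from h import *
from rig import *
import sys
o=get_obs();print(o["time_s"],o["tcp_pos"].round(4),o["ft_force"].round(1),o["wrist_torque"].round(2),o["grip_width"].round(4),round(o["grasp_force"],1))
f=grab_frame("side");P=cloud(f);L=(P-C)@RT*1000
v,u=np.mgrid[:420,:560];m=(f["frame"].max(-1)>95)&(abs(L[...,0])<85)&(abs(L[...,1])<115)&(L[...,2]>10)
for n,cx,cy in(("nl",-52,84),("fl",52,84),("nr",-68,-100),("fr",68,-100)):
    k=m&(np.hypot(L[...,0]-cx,L[...,1]-cy)<14);print(n,"rim top z(44 nested)",np.percentile(L[...,2][k],[90,97]).round(1) if k.any() else None)
cv2.imwrite("pics/%s.png"%sys.argv[1],cv2.resize(f["frame"][100:280,120:320],None,fx=3,fy=3))
E
python3 look.py p1
```

```text
Traceback (most recent call last):
  File "look.py", line 4, in <module>
    o=get_obs();print(o["time_s"],o["tcp_pos"].round(4),o["ft_force"].round(1),o["wrist_torque"].round(2),o["grip_width"].round(4),round(o["grasp_force"],1))
                                                                                                          ^^^^^^^^^^^^^^^^^^^^^
AttributeError: 'float' object has no attribute 'round'
```

```bash
sed -i 's/o\["grip_width"\].round(4)/round(o["grip_width"],4)/' look.py; python3 look.py p1
```

```text
7.125 [0.4436 0.3268 0.1719] [-3.2  4.8 -2.5] [0.9  0.38 0.1 ] 0.0086 60.9
nl rim top z(44 nested) [70.2 71.1]
fl rim top z(44 nested) [63. 64.]
nr rim top z(44 nested) [51.8 53.1]
fr rim top z(44 nested) [42.8 44.4]
```

View pics/p1.png

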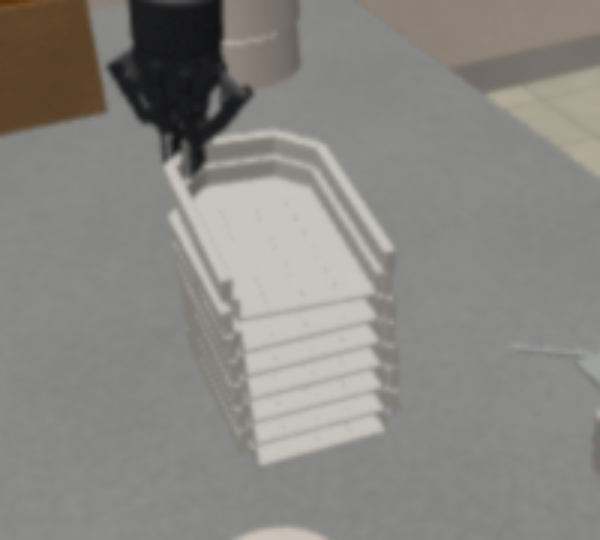

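The corner is peeled: near-left at (180,160) has risen 27 mm, and far-right at (390,250) is still down. I'll keep pivoting, then lift straight up slowly.

>>> step_arm(
  series=[-1,0,-0.01,-0.08,-0.08,-0.02,0,-1,0,0,-0.08,-0.08,-0.02,0,-1,0,0,-0.08,-0.08,-0.01,0,-1,0,-0.01,-0.09,-0.09,-0.02,0,-1,0,0,-0.08,-0.08,-0.02,0,-1,0,0,-0.08,-0.08,-0.02,0],
)

```text
time_s: 7.92
tcp_pos: [0.4461, 0.3224, 0.1903]
orientation: [[-0.77, -0.63, -0.096], [-0.636, 0.749, 0.184], [-0.044, 0.203, -0.978]]
ft_force: [-4.3, 1.0, -1.7]
grip_width: 0.0086
grasp_force: 61.2
```

```bash
python3 look.py p2; python3 - <<'E'
from h import *
from rig import *
o=get_obs();plan(o["tcp_pos"],o["orientation"],o["tcp_pos"]+[0,0,.07],o["orientation"],14,-1)
E
```

```text
7.925 [0.4461 0.3224 0.1903] [-4.3  1.  -1.7] [ 0.08  0.78 -0.3 ] 0.0086 61.2
nl rim top z(44 nested) [87.4 89.5]
fl rim top z(44 nested) [78.1 80.1]
nr rim top z(44 nested) [59.6 61.6]
fr rim top z(44 nested) [43.3 45.2]
[-1,-0.01,0.03,-0.12,0,0,0,-1,0,0.02,-0.12,0,0,0,-1,-0.01,0.03,-0.13,0,0,0,-1,0,0.02,-0.12,0,0,0,-1,-0.01,0.03,-0.12,0,0,0,-1,0,0.02,-0.12,0,0,0,-1,-0.01,0.03,-0.13,0,0,0,-1,0,0.02,-0.12,0,0,0]
[-1,-0.01,0.03,-0.12,0,0,0,-1,-0.01,0.02,-0.12,0,0,0,-1,0,0.03,-0.12,0,0,0,-1,-0.01,0.02,-0.13,0,0,0,-1,0,0.03,-0.12,0,0,0,-1,-0.01,0.03,-0.12,0,0,0]
end [0.4464 0.3224 0.2605] [0.01 0.03 0.13 0.   0.   0.  ]
```

>>> step_arm(
  series=[-1,-0.01,0.03,-0.12,0,0,0,-1,0,0.02,-0.12,0,0,0,-1,-0.01,0.03,-0.13,0,0,0,-1,0,0.02,-0.12,0,0,0,-1,-0.01,0.03,-0.12,0,0,0,-1,0,0.02,-0.12,0,0,0],
)

```text
time_s: 8.72
tcp_pos: [0.4462, 0.3229, 0.2206]
orientation: [[-0.77, -0.631, -0.095], [-0.637, 0.749, 0.185], [-0.046, 0.202, -0.978]]
ft_force: [-0.7, -1.1, -2.1]
grip_width: 0.0087
grasp_force: 61.0
```

```bash
python3 look.py p3
```

```text
8.725 [0.4462 0.3229 0.2206] [-0.7 -1.1 -2.1] [-0.08 -0.04 -0.02] 0.0087 61.0
nl rim top z(44 nested) [116.1 119.5]
fl rim top z(44 nested) [107.7 110. ]
nr rim top z(44 nested) [88.9 91.2]
fr rim top z(44 nested) [72.8 74.8]
```

View pics/p3.png

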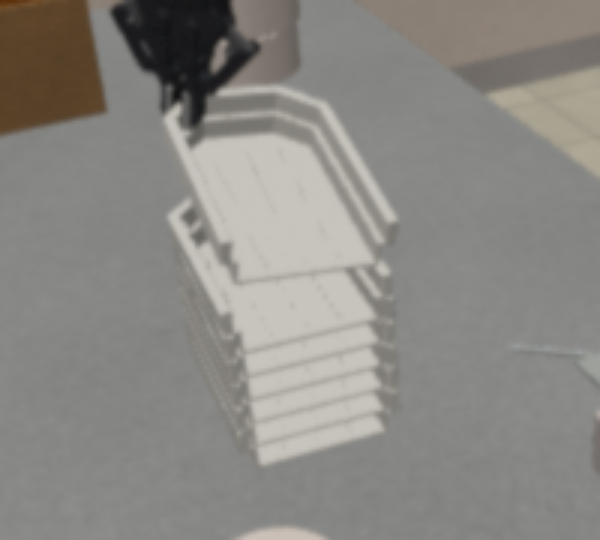

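Only the top tray came off. The stack stays put at (250,330), and the wrist force equals the tray's weight. Next I'll level it and carry it to 60 mm short of the plate.

```bash
cat >> h.py <<'E'
PG=np.array([.4439,.3282,.1438]);RG=np.array([[-.767,-.641,-.001],[-.641,.767,.003],[-.001,.003,-1.]]);RG=Ro.from_matrix(RG).as_matrix()
E=np.array([.6015,-.1455,.240]);MY=-1.3
RM=Ro.from_euler("z",MY,degrees=True).as_matrix()
def goal(gap,dz): # tool pose that puts the lip gap out from the plate, dz above it
    Ct=E+RM@np.array([0,.105+gap,dz-.003]);Rd=RM@RT.T
    return Ct+Rd@(PG-C),Rd@RG
E
python3 - <<'E'
from h import *
from rig import *
o=get_obs();p,R=goal(.06,-.003);print(p,goal(.004,-.008)[0]);plan(o["tcp_pos"],o["orientation"],p,R,16,-1)
E
```

```text
[0.5549643  0.10579189 0.2338    ] [0.55369381 0.0498063  0.2288    ]
[-1,0.08,-0.36,-0.1,0.07,0.02,-0.02,-1,0.09,-0.36,-0.09,0.07,0.02,-0.03,-1,0.09,-0.35,-0.09,0.07,0.02,-0.02,-1,0.09,-0.36,-0.08,0.08,0.02,-0.03,-1,0.09,-0.36,-0.08,0.07,0.01,-0.02,-1,0.1,-0.36,-0.08,0.07,0.02,-0.02,-1,0.09,-0.37,-0.07,0.07,0.02,-0.03,-1,0.1,-0.36,-0.06,0.07,0.02,-0.02]
[-1,0.1,-0.36,-0.06,0.07,0.02,-0.03,-1,0.1,-0.36,-0.06,0.07,0.02,-0.02,-1,0.1,-0.36,-0.05,0.07,0.02,-0.02,-1,0.1,-0.37,-0.04,0.08,0.02,-0.03,-1,0.11,-0.36,-0.04,0.07,0.02,-0.02,-1,0.11,-0.36,-0.04,0.07,0.01,-0.03,-1,0.11,-0.36,-0.03,0.07,0.02,-0.02,-1,0.11,-0.37,-0.02,0.07,0.02,-0.02]
end [0.5549 0.1056 0.2337] [0.11 0.37 0.1  0.08 0.02 0.03]
```

>>> step_arm(
  series=[-1,0.08,-0.36,-0.1,0.07,0.02,-0.02,-1,0.09,-0.36,-0.09,0.07,0.02,-0.03,-1,0.09,-0.35,-0.09,0.07,0.02,-0.02,-1,0.09,-0.36,-0.08,0.08,0.02,-0.03,-1,0.09,-0.36,-0.08,0.07,0.01,-0.02,-1,0.1,-0.36,-0.08,0.07,0.02,-0.02,-1,0.09,-0.37,-0.07,0.07,0.02,-0.03,-1,0.1,-0.36,-0.06,0.07,0.02,-0.02],
)

```text
time_s: 9.78
tcp_pos: [0.5007, 0.2131, 0.2264]
orientation: [[-0.746, -0.664, -0.05], [-0.665, 0.741, 0.093], [-0.024, 0.103, -0.994]]
ft_force: [0.6, 0.1, -1.4]
grip_width: 0.0087
grasp_force: 61.0
```

>>> step_arm(
  series=[-1,0.1,-0.36,-0.06,0.07,0.02,-0.03,-1,0.1,-0.36,-0.06,0.07,0.02,-0.02,-1,0.1,-0.36,-0.05,0.07,0.02,-0.02,-1,0.1,-0.37,-0.04,0.08,0.02,-0.03,-1,0.11,-0.36,-0.04,0.07,0.02,-0.02,-1,0.11,-0.36,-0.04,0.07,0.01,-0.03,-1,0.11,-0.36,-0.03,0.07,0.02,-0.02,-1,0.11,-0.37,-0.02,0.07,0.02,-0.02],
)

```text
time_s: 10.78
tcp_pos: [0.5549, 0.1044, 0.2326]
orientation: [[-0.723, -0.691, -0.002], [-0.691, 0.723, 0.002], [0.0, 0.003, -1.0]]
ft_force: [0.5, 1.5, -2.9]
grip_width: 0.0084
grasp_force: 61.0
```

>>> step_arm(
  series=[-1,0,0,0,0,0,0,-1,0,0,0,0,0,0],
)

```text
time_s: 11.02
tcp_pos: [0.5543, 0.1054, 0.2325]
orientation: [[-0.723, -0.69, -0.003], [-0.69, 0.723, 0.003], [0.0, 0.004, -1.0]]
ft_force: [-0.7, 0.1, -2.4]
grip_width: 0.0083
grasp_force: 61.0
```

```bash
cat > fin.py <<'E'
from h import *
from rig import *
import sys
o=get_obs();print(o["time_s"],o["tcp_pos"].round(4),o["ft_force"].round(1),round(o["grasp_force"],1))
pt,Rt=o["tcp_pos"],o["orientation"]
v,u=np.mgrid[:420,:560];ims=[]
# predicted tray pose from the tool, then the measured points in that frame
Rd=Rt@RG.T;RW=Rd@RT;Ct=pt-Rd@(PG-C)
for n in("top","side"):
    f=grab_frame(n);P=cloud(f);L=(P-Ct)@RW*1000;ims.append(f["frame"])
    b=f["frame"].astype(int);m=(b.max(-1)>95)&(np.ptp(b,-1)<40)&(abs(L[...,0])<71)&(abs(L[...,1])<112)
    fl=m&(abs(L[...,2]-3)<14)&(abs(L[...,0])<50)&(L[...,1]<75)&(L[...,1]>-98)
    A=np.c_[P[fl][:,:2]-Ct[:2],np.ones(fl.sum())];c=np.linalg.lstsq(A,P[fl][:,2],rcond=None)[0]
    res=P[fl][:,2]-A@c;k=abs(res)<.004;c=np.linalg.lstsq(A[k],P[fl][k,2],rcond=None)[0]
    lw=E-Ct+RM@np.array([0,.004,0]);lip=Ct+RW@np.array([0,-.105,.003])
    print(n,"floor slopes deg",np.degrees(c[:2]).round(2),"floor z at lip",(c@[*(lip-Ct)[:2],1]).round(4),"pred",lip.round(4))
    rm=(b.max(-1)>95)&(abs(L[...,2]-42)<12)&(abs(L[...,0])<85)&(abs(L[...,1])<120)
    print("  rim local pct",np.percentile(L[rm],[1,99],0).round(1).tolist(),rect(P,rm)[1])
cv2.imwrite("pics/%s.png"%sys.argv[1],np.hstack([cv2.resize(ims[0][130:310,190:430],(400,300)),cv2.resize(ims[1][150:330,170:410],(400,300))]))
E
python3 fin.py f1; python3 - <<'E'
from h import *
from rig import *
o=get_obs();p,R=goal(.004,-.008);plan(o["tcp_pos"],o["orientation"],p,R,8,-1)
E
```

```text
11.025 [0.5543 0.1054 0.2325] [-0.7  0.1 -2.4] 61.0
top floor slopes deg [-0.36  0.36] floor z at lip 0.2343 pred [ 0.602  -0.0859  0.2356]
  rim local pct [[-72.8, -103.3, 30.5], [72.6, 91.4, 46.2]] ((0.6048582792282104, 0.014451242983341217), (0.1997993290424347, 0.14694413542747498), 88.61450958251953)
side floor slopes deg [-0.52  0.36] floor z at lip 0.2326 pred [ 0.602  -0.0859  0.2356]
  rim local pct [[-74.5, -105.1, 30.3], [71.4, 101.2, 45.6]] ((0.6032846570014954, 0.018511325120925903), (0.21159133315086365, 0.14764660596847534), 88.99345397949219)
[-1,0.12,-0.13,0.01,0,0,0,-1,0.12,-0.12,0.01,0,0,0,-1,0.12,-0.13,0.01,0,0,0,-1,0.13,-0.12,0.01,0,0,0,-1,0.12,-0.13,0.02,0,0,0,-1,0.12,-0.12,0.01,0,-0.01,0,-1,0.12,-0.13,0.01,0.01,0,0,-1,0.12,-0.12,0.01,0,0,0]
end [0.5538 0.0499 0.2287] [0.13 0.13 0.02 0.01 0.01 0.  ]
```

View pics/f1.png

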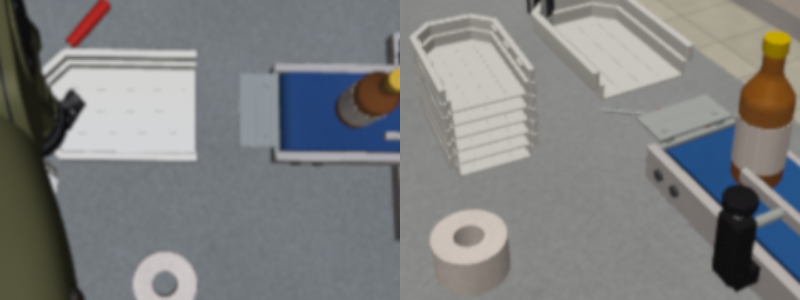

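The tray is level and square, 60 mm from the plate (tray edge at (197,105), plate edge at (240,110) in the left view). Its floor is 6–7 mm below the plate, so I only need to close the gap.

>>> step_arm(
  series=[-1,0.12,-0.13,0,0,0,0,-1,0.12,-0.12,0,0,0,0,-1,0.12,-0.13,0.01,0,0,0,-1,0.13,-0.12,0,0,0,0,-1,0.12,-0.13,0.01,0,0,0,-1,0.12,-0.12,0,0,0,0,-1,0.12,-0.13,0,0,0,0,-1,0.12,-0.12,0,0,0,0],
)

```text
time_s: 12.12
tcp_pos: [0.554, 0.0491, 0.2316]
orientation: [[-0.723, -0.69, -0.003], [-0.69, 0.723, 0.003], [-0.0, 0.004, -1.0]]
ft_force: [-0.3, 0.2, -2.2]
grip_width: 0.0087
grasp_force: 61.0
```

>>> step_arm(
  series=[-1,0,0,0,0,0,0,-1,0,0,0,0,0,0,-1,0,0,0,0,0,0,-1,0,0,0,0,0,0],
)

```text
time_s: 12.62
tcp_pos: [0.554, 0.0498, 0.2316]
orientation: [[-0.723, -0.691, -0.003], [-0.691, 0.723, 0.003], [0.0, 0.004, -1.0]]
ft_force: [-0.4, 0.4, -1.4]
grip_width: 0.0089
grasp_force: 61.0
```

```bash
python3 fin.py f2
```

```text
12.625 [0.554  0.0498 0.2316] [-0.4  0.4 -1.4] 61.0
top floor slopes deg [-0.31  0.28] floor z at lip 0.2336 pred [ 0.6018 -0.1415  0.2348]
  rim local pct [[-72.9, -103.5, 30.5], [72.6, 53.9, 46.6]] ((0.6038479208946228, -0.06133883446455002), (0.16176246106624603, 0.14755651354789734), 89.05847930908203)
side floor slopes deg [-0.58  0.36] floor z at lip 0.2318 pred [ 0.6018 -0.1415  0.2348]
  rim local pct [[-74.7, -105.3, 30.2], [71.4, 100.3, 43.7]] ((0.6031337976455688, -0.03837460279464722), (0.20948104560375214, 0.14803774654865265), 88.70166015625)
```

View pics/f2.png

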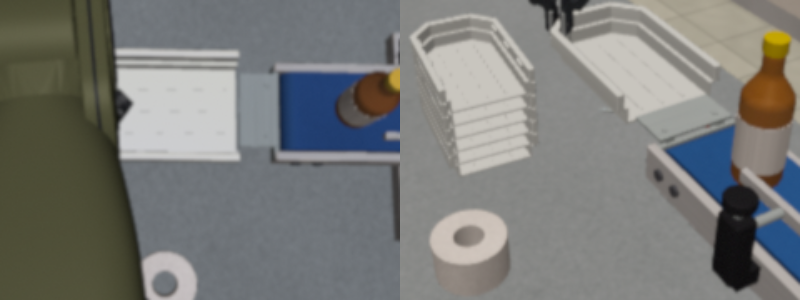

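The tray's open edge at (239,110) meets the plate edge, with a gap of about 4 mm. It is centred and level, its floor is about 7 mm below the plate, and the wrist force shows only the tray's weight. I'm handing it in.

```bash
python3 -c "
from rig import *
print(finish_job())"
```

```text
the job is handed in; nothing more can be done
None
```

The job is handed in: only the top tray was peeled off, corner first, and it is now held level and centred about 4 mm off the outfeed plate with its floor about 7 mm below the plate; the rest of the stack looks unmoved, and the judge's verdict was not returned.

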